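Tip a tray of papayas into the roll-top bin

ROBOT

A 6-joint arm with a two-finger parallel gripper is mounted at the origin on the work surface. World frame = base frame: x ahead of the robot, y to its left, z up, the work surface at z = 0. Lengths are in m, angles in rad, forces in N, time in s.
With the tool pointing down it reaches from about 0.35 to 0.875 m from the base axis. Payload 15.5 kg.
Tool frame: the origin (TCP) lies at the very end of the fingers, on their centre line; the grasp point (between the pads) lies 19 mm behind it (robot.tcp_to_grasp is the distance from the TCP to the grasp point, in m); z points along the fingers, x is the direction in which the jaws open and shut, and the axes are right-handed (so a half turn about z gives the same grasp; the last joint's range is limited). The gripper opens to 85 mm and grips with 20 to 120 N. Pads are 22 mm wide; open, the fingers measure 114 mm over their backs; the gripper's body (76 mm by 85 mm) begins 54 mm behind the grasp point. The pads swing forward as they close: fully open they stand 13 mm farther back than shut.
Start: joints at [-1.397, 0.494, 1.345, -0, 1.302, -0.096], TCP at [0.167, -0.602, 0.231] pointing down, gripper open.
Joint ranges: [-2.91, 2.91], [-0.82, 2.16], [0.22, 2.67], [-1.22, 4.37], [0.12, 2.79], [-3.08, 3.08]. Speed limits (rad/s): [1.89, 1.89, 2.57, 3.01, 3.01, 3.01].

INTERFACE

Orientations are given as a 3x3 rotation matrix whose columns are the frame's x, y, z axes.
In Python, from workcell import robot gives the robot as it stands. The module is installed in compiled form; this text tells all that it offers.
- The arm moves only by the tool step_arm, never from a script. Its argument "commands" is a list of rows, each a list of 2 entries, a list of its own where there are three numbers: the shift along the tool's x, y, z in cm, then the turn about the tool's z in rad. In form: [[[x, y, z], spin], ...]. A call has 1 to 5 rows; each row shifts and turns the commanded pose from where the row before left it, along the tool's axes as they then stand; what a row does not reach is not made up. A row lasts 1/10 s, in which the tool goes at most 50 mm and 8.59 degrees, less where a joint would pass 70% of its speed; a pose out of reach is approached as far as the arm can. A call with a gripper value outside its range is refused whole. "claw" is the opening, from 0 (shut) to 1 (fully open), set as the call begins (left out, the last holds). The fingers move at their own pace and stop on an object; the grip force is fixed at half the most. Time passes only in rows, so rows that do not move let the fingers close. It gives the time, the measured TCP pose, the force and the opening at its end, in the units of the state.
- robot.observe(): the state, without advancing time (a new reading comes with each control period).
- robot.read_camera(name): name is "side" or "top"; returns a dict with "pixels" (480x640x3 uint8, blue, green, red), "K" (3x3 intrinsics, pixels), "view" (4x4, takes a point from world to camera coordinates). Camera axes: x right, y up, looking along -z (the intrinsics and any distortion apply to the point x, -y, -z); pixel columns grow to the right and rows downward; lengths in m; the calibration is good to about 2 mm. A picture is of the moment at which its call begins. There is no depth.
- robot.job_done(): hands the job in, once; it reports no verdict.
Trained networks look in the newest picture that a camera, given by its name, has taken for a name from the list of things; names that differ only in an ending like _2 or _b are one class to them, and where a whole thing is asked for, a point or a joint stands for the part that bears it (a point fixed in the world has none). Each returns a list of dicts, best first, with "conf" (0 to 1); they miss things now and then, are a little off and sometimes report something else, mostly with a low value. They report only what shows in the picture. A call takes as long as a camera call. They do not tell look-alikes from the thing itself.
- robot.search_frame(query, camera): "box" ([centre column, centre row, width, height] in pixels, round what is visible of it).
- robot.mark_of(query, camera): "xy" ([column, row] in pixels: a listed point, or the origin of a listed thing).
The state is a dict: "time": time; "joint_pos": joint angles; "dq": joint speeds; "effort": joint torques, N m; "position": TCP position; "orientation": TCP orientation; "force": force on the tool from outside, world axes, zero at the start; "wrist_torque": the same for the moment, N m; "grip_width": opening from 0.0 (shut) to 1.0 (fully open).
Only numpy, scipy, OpenCV 4.12 (cv2) and the standard library are available. Lean on these libraries where they do the work, as an engineer would, in place of code of your own. Each camera call takes 0.05 s, during which the arm holds its last target.

TASK

Roll the slatted cover of the green bin fully open, bring the tray's open edge over the bin's mouth and tip all three papayas out of it into the bin, without touching the fruit with the fingers. Then put the empty tray back flat on the white ledge, clear of the bin, and roll the cover fully shut. Leave everything else on the table where it is.

Things in the scene. Friction and masses are not known exactly. Their poses are not given: they have to be found in the camera images.
- stand: Fixed market stand: white-topped wooden ledge joined to a green roll-top bin. Origin on the table, under the middle of the line where ledge meets bin; own +y points from ledge to bin, x across, z up. Ledge top: flat, 95 mm above the table, 260 mm wide (x), y -370 to 0 mm. Turned up to 0.25 rad on the table.
- bin_in (a point): Middle of the bin's floor: stand frame (0, 130, 30 mm). Inside 244 mm wide (x), y 0 to 262 mm; low black ridges. At y=0 nothing rises above the ledge's top: the ledge runs flush to the bin's mouth. Side walls 155 mm high (clear above 95) with curved aluminium rails above; a fixed curved green hood closes the far upper quarter (y 130 to 275 mm).
- ledge_edge (a point): Point on the ledge's top at its bin end, mid-width: stand frame (0, 0, 95 mm), same axes. The tray can be tipped over this edge.
- cover_axis (a point): Line about which the tambour cover rolls: stand frame (0, 130, 95 mm), parallel to the stand's x.
- cover (a joint): Roll of the slatted wooden tambour cover (quarter cylinder, outer radius 136 mm), rad about cover_axis. 0 = shut, lower edge down at the ledge's end; grows as it rolls up and back to the stand's +y under the hood; 1.45 = fully open stop. Starts at 0 to 0.2. Stays where left; 2 to 5 N at the handle moves it. A tray poking into the mouth blocks it.
- cover_handle (a point): Middle of the cover's red handle: round bar 12 mm thick, 110 mm long along the stand's x, 50 mm off the slats, 186 mm from cover_axis. At cover value q, with a = 0.314 + q: stand frame y = 130 - 186 cos a, z = 95 + 186 sin a (mm), so 152 mm high shut, 281 mm open. Pinch it from above, closing along the stand's y; it can turn between the fingers.
- tray: Loose aluminium tray, about 0.3 kg, lips on three sides, on the ledge. Origin: middle of underside; own +y to its open edge (facing the bin), -y to its rear bar. 143 mm (x) by 200 mm (y), lips 40 mm high, floor 4 mm with 3 mm ridges across that hold the fruit up to about 0.33 rad of tilt; at 0.8 to 0.95 rad all rolls out. Starts 110 to 150 mm short of the bin, askew up to 0.12 rad.
- tray_bar (a point): Middle of the tray's blue rear bar: round, 12 mm thick, 100 mm long along the tray's x, at tray frame (0, -142, 36 mm), 42 mm behind the rear lip, held by an arm at each end. Pinch it from above, closing along the tray's y; it can turn between the fingers as the tray tips.
- tray_edge (a point): Middle of the tray's open edge, at the underside: tray frame (0, 100, 0 mm).
- papaya1: Small green papaya, 104 mm long, 56 mm thick, about 0.15 kg, lying in the tray across it (long axis = own x); one of three equal ones in a row, 60 mm apart. Origin at its centre.
- papaya2: Small green papaya, 104 mm long, 56 mm thick, about 0.15 kg, lying in the tray across it (long axis = own x); one of three equal ones in a row, 60 mm apart. Origin at its centre.
- papaya3: Small green papaya, 104 mm long, 56 mm thick, about 0.15 kg, lying in the tray across it (long axis = own x); one of three equal ones in a row, 60 mm apart. Origin at its centre.
- ripe_papaya: Bystander on the table beside the stand: ripe yellow papaya, 150 x 80 mm. Origin at the middle of its underside. Leave it where it is.
- mango: Bystander on the table beside the stand: orange mango, 100 x 68 mm. Origin at the middle of its underside. Leave it where it is.
- bananas: Bystander on the table beside the stand: hand of green bananas, 190 mm. Origin at the middle of its underside. Leave it where it is.
- jar: Bystander on the table beside the stand: amber jar, 72 mm wide, 90 mm high. Origin at the middle of its underside. Leave it where it is.
- tape_roll: Bystander on the table beside the stand: green roll of tape, 100 mm wide, 45 mm high. Origin at the middle of its underside. Leave it where it is.
- bowl: Bystander on the table beside the stand: steel bowl, 130 mm wide, 50 mm high. Origin at the middle of its underside. Leave it where it is.
Mind the look-alikes: they are no part of the job. What is shaped like the papaya3 but grey or purple is not meant.

How it is judged:
By the outcome, as a careful person would: the job done as asked, in the order asked, and still so for the second after the job is handed in, with the robot touching nothing.
It also fails if it takes over 72 s, if anything falls off the work surface, if the arm or the gripper's body presses on something with over 40 N, if the wrist force passes 120 N, or if a joint passes its speed limit or range.

## Working session

There is one attempt and no reset: what is moved stays moved. The work goes in short steps, Python scripts to look and compute and a tool call to move; the robot and the scene stay as the last step left them, time stands still between calls to the robot, and variables do not carry over. Pictures are saved under pics/ and viewed, and the job is handed in when it is done.

Besides the shell and the picture viewer there is one more tool, called after "Call:" in YAML: its name, and indented under it one key for each argument. step_arm: Moves the arm, as the interface text tells. Its arguments: {"type":"object","properties":{"commands":{"type":"array"},"claw":{"type":"number"}},"required":["commands"]}

```bash
mkdir -p pics; cat > h.py <<'E'
import numpy as np, cv2
from workcell import robot
def cam(n,save=None):
    d=robot.read_camera(n)
    if save: cv2.imwrite('pics/'+save,d['pixels'])
    return d
def proj(d,P):
    P=np.atleast_2d(np.asarray(P,float)); V=np.array(d['view']);K=np.array(d['K'])
    c=P@V[:3,:3].T+V[:3,3]; c=c*[1,-1,-1]; u=c@K.T
    return u[:,:2]/u[:,2:]
def ray(d,px):
    V=np.array(d['view']);K=np.array(d['K'])
    r=np.linalg.inv(K)@[px[0],px[1],1]; r=r*[1,-1,-1]
    R=V[:3,:3]; return -R.T@V[:3,3], R.T@r
def atz(d,px,z):
    o,r=ray(d,px); return o+r*(z-o[2])/r[2]
E
python3 - <<'E'
from h import *
for n in ('side','top'):
    d=cam(n,n+'0.png'); print(n,[k for k in d],np.round(d['K'],1).tolist(),np.round(d['view'],3).tolist())
    for q in ('stand','ledge_edge','cover_handle','bin_in','cover_axis','tray','tray_bar','tray_edge','papaya1','papaya2','papaya3'):
        print(q,[(np.round(m['xy']).tolist(),round(m['conf'],2)) for m in robot.mark_of(q,n)][:4])
s=robot.observe();print({k:np.round(v,3).tolist() for k,v in s.items()})
E
```

```text
side ['pixels', 'K', 'view'] [[608.9, 0.0, 322.7], [0.0, 608.9, 239.5], [0.0, 0.0, 1.0]] [[-0.997, 0.077, 0.012, 0.48], [-0.042, -0.664, 0.746, -0.074], [0.065, 0.744, 0.665, -1.552], [0.0, 0.0, 0.0, 1.0]]
stand []
ledge_edge []
cover_handle [([312.0, 254.0], 0.61), ([298.0, 176.0], 0.51)]
bin_in [([335.0, 464.0], 0.48), ([299.0, 174.0], 0.36)]
cover_axis []
tray []
tray_bar [([299.0, 175.0], 0.74)]
tray_edge [([305.0, 243.0], 0.75)]
papaya1 [([302.0, 191.0], 0.91), ([303.0, 208.0], 0.88), ([221.0, 210.0], 0.86), ([304.0, 224.0], 0.74)]
papaya2 [([302.0, 191.0], 0.91), ([303.0, 208.0], 0.88), ([221.0, 210.0], 0.86), ([304.0, 224.0], 0.74)]
papaya3 [([302.0, 191.0], 0.91), ([303.0, 208.0], 0.88), ([221.0, 210.0], 0.86), ([304.0, 224.0], 0.74)]
top ['pixels', 'K', 'view'] [[498.0, 0.0, 320.3], [0.0, 498.0, 229.8], [0.0, 0.0, 1.0]] [[0.025, -1.0, -0.018, 0.013], [0.982, 0.021, 0.186, -0.496], [-0.186, -0.022, 0.982, -1.501], [0.0, 0.0, 0.0, 1.0]]
stand [([288.0, 223.0], 0.9), ([368.0, 215.0], 0.56)]
ledge_edge [([287.0, 224.0], 0.96), ([247.0, 224.0], 0.45)]
cover_handle [([300.0, 216.0
[... 280 characters left out ...]
 [([349.0, 214.0], 0.93), ([390.0, 215.0], 0.76), ([410.0, 156.0], 0.76), ([369.0, 220.0], 0.64)]
papaya2 [([349.0, 214.0], 0.93), ([390.0, 215.0], 0.76), ([410.0, 156.0], 0.76), ([369.0, 220.0], 0.64)]
papaya3 [([349.0, 214.0], 0.93), ([390.0, 215.0], 0.76), ([410.0, 156.0], 0.76), ([369.0, 220.0], 0.64)]
{'time': 1.2, 'joint_pos': [-1.397, 0.494, 1.346, -0.0, 1.303, -0.095], 'dq': [-0.001, 0.001, 0.001, -0.0, -0.002, -0.002], 'effort': [0.002, -88.202, -38.426, 0.0, 0.001, -0.0], 'position': [0.167, -0.602, 0.231], 'orientation': [[0.267, -0.964, -0.0], [-0.964, -0.267, 0.0], [-0.0, 0.0, -1.0]], 'force': [-0.322, -0.421, -0.833], 'wrist_torque': [0.013, 0.015, -0.003], 'grip_width': 0.996}
```

View images.

View pics/side0.png

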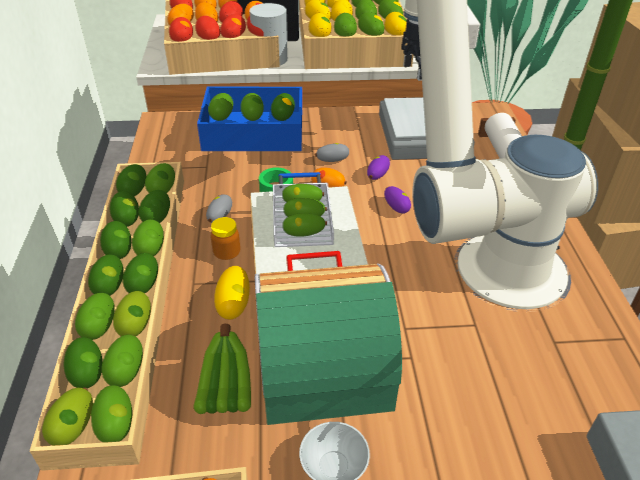

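View pics/top0.png

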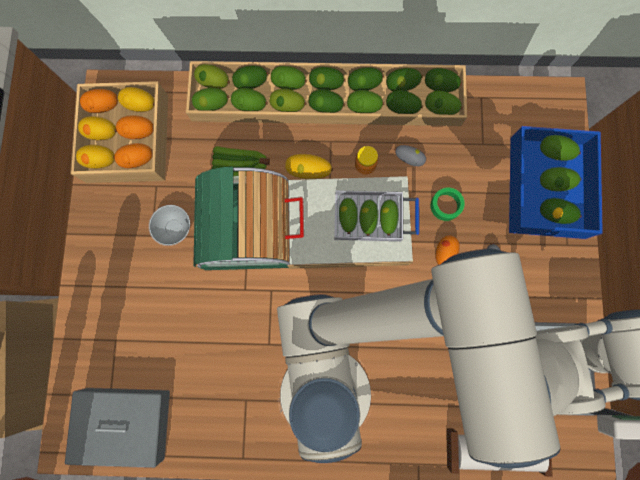

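```bash
python3 - <<'E'
import cv2
a=cv2.imread('pics/top0.png')[150:280,185:475]; cv2.imwrite('pics/top0c.png',cv2.resize(a,None,fx=2.7,fy=2.7,interpolation=2))
a=cv2.imread('pics/side0.png')[155:425,230:430]; cv2.imwrite('pics/side0c.png',cv2.resize(a,None,fx=2.2,fy=2.2,interpolation=2))
E
```

```text
(no output)
```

View pics/top0c.png

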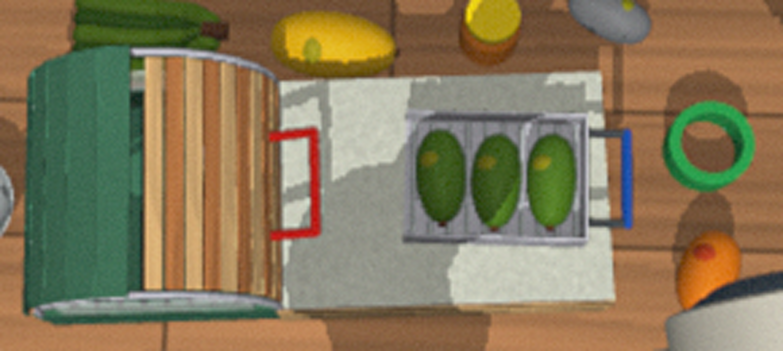

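View pics/side0c.png

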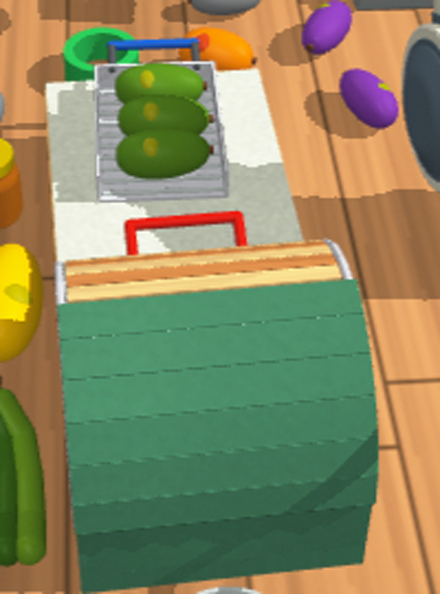

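```bash
cat >> h.py <<'E'
def Rz(t): c,s=np.cos(t),np.sin(t); return np.array([[c,-s,0],[s,c,0],[0,0,1.]])
E
cat > fit0.py <<'E'
from h import *
from scipy.optimize import least_squares
T=robot.read_camera('top');S=robot.read_camera('side')
obs=[(T,(.130,-.370,.095),(407.6,176.9)),(T,(-.130,-.370,.095),(412.4,261.5)),(S,(.130,-.370,.095),(250.9,193.6)),(S,(-.130,-.370,.095),(347.3,186.8)),
(T,(0,0,.095),(287,224)),(T,(0,.13,.095),(244,224)),(T,(.13,0,.095),(289.1,180))]
def f(p):
    R=Rz(p[2]); return np.concatenate([proj(d,R@np.array(q)+[p[0],p[1],0])[0]-o for d,q,o in obs])
r=least_squares(f,[.45,.1,0],loss='soft_l1'); print('stand',r.x,np.round(r.fun,1))
p=r.x; np.save('stand.npy',p)
R=Rz(p[2]); o=np.array([p[0],p[1],0])
for n,d in (('top',T),('side',S)):
    im=d['pixels'].copy()
    b,g,rr=[im[...,i].astype(int) for i in range(3)]
    for nm,m,box in (('red',(rr>150)&(g<60)&(b<60),(260,180,330,260) if n=='top' else (280,245,350,275)),('blue',(b>120)&(rr<90)&(g<120)&(b>g+50),(400,190,430,245) if n=='top' else (270,165,330,185))):
        x0,y0,x1,y1=box; ys,xs=np.nonzero(m[y0:y1,x0:x1]); ys+=y0;xs+=x0
        print(n,nm,len(xs),xs.min(),xs.max(),ys.min(),ys.max())
        # bar: 
        if nm=='blue':
            print(sorted(set(zip(xs.tolist(),ys.tolist()))) if len(xs)<40 else (xs.mean(),ys.mean(),np.polyfit(ys,xs,1)))
    for q in (0,.1,.2):
        a=.314+q
        print(q,proj(d,[R@np.array([sx,.13-.186*np.cos(a),.095+.186*np.sin(a)])+o for sx in (-.055,0,.055)]).round(1).tolist())
    for k in [(.13,-.37,.095),(-.13,-.37,.095),(.13,0,.095),(-.13,0,.095)]:
        cv2.circle(im,tuple(int(round(v)) for v in proj(d,R@np.array(k)+o)[0]),2,(255,0,255),-1)
    for sx in (-.055,.055):
        for q,c in ((0,(255,255,0)),(.1,(0,255,255)),(.2,(255,0,0))):
            a=.314+q
            cv2.circle(im,tuple(int(round(v)) for v in proj(d,R@np.array([sx,.13-.186*np.cos(a),.095+.186*np.sin(a)])+o)[0]),1,c,-1)
    im=im[150:280,185:475] if n=='top' else im[155:425,230:430]
    cv2.imwrite('pics/f0'+n+'.png',cv2.resize(im,None,fx=2.6,fy=2.2,interpolation=0))
E
python3 fit0.py
```

```text
stand [0.50665029 0.12483936 0.05312567] [-0.5  0.2  0.   0.   0.1 -1.8 -0.  -1.6  0.1 -1.6  0.1 -0.2 -2.7  1. ]
top red 192 285 302 198 238
top blue 108 416 418 198 234
(np.float64(416.99074074074076), np.float64(215.83333333333334), array([1.52695722e-03, 4.16661172e+02]))
0 [[301.9, 236.6], [301.5, 218.0], [301.1, 199.6]]
0.1 [[299.3, 235.6], [298.9, 216.8], [298.5, 198.2]]
0.2 [[296.0, 234.7], [295.6, 215.6], [295.3, 196.8]]
side red 318 287 341 251 270
side blue 127 279 319 172 176
(np.float64(299.1496062992126), np.float64(174.41732283464566), array([ -3.01576087, 825.15054348]))
0 [[338.2, 252.6], [313.8, 254.5], [289.3, 256.5]]
0.1 [[338.9, 248.8], [314.2, 250.8], [289.4, 252.8]]
0.2 [[339.7, 245.8], [314.7, 247.8], [289.5, 249.8]]
```

View pics/f0top.png

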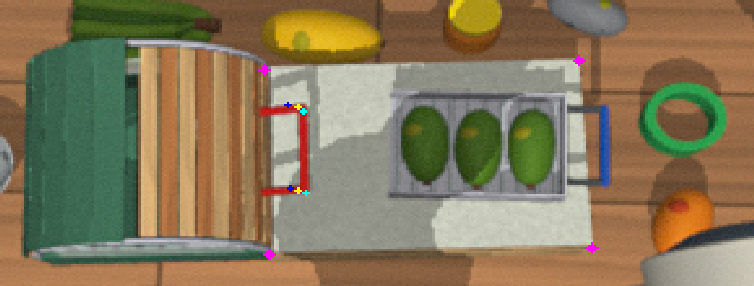

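View pics/f0side.png

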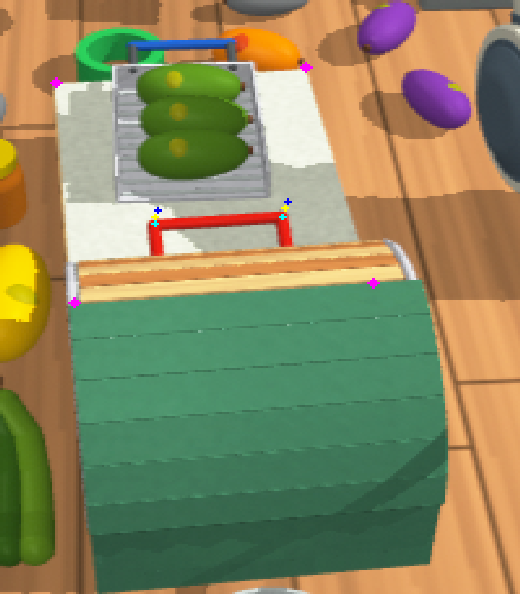

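```bash
cat >> h.py <<'E'
def tri(rays):
    A=np.zeros((3,3));b=np.zeros(3)
    for o,r in rays:
        r=r/np.linalg.norm(r);M=np.eye(3)-np.outer(r,r);A+=M;b+=M@o
    p=np.linalg.solve(A,b)
    return p,[np.linalg.norm((np.eye(3)-np.outer(r,r)/(r@r))@(p-o)) for o,r in rays]
def stand():
    p=np.load('stand.npy');return Rz(p[2]),np.array([p[0],p[1],0.]),p[2]
def W(q): R,o,_=stand(); return R@np.asarray(q,float)+o
def toS(w): R,o,_=stand(); return R.T@(np.asarray(w,float)-o)
def hand(q,x=0): a=.314+q; return W([x,.13-.186*np.cos(a),.095+.186*np.sin(a)])
def goto(P,yaw=None,s=None):
    "P: TCP target; yaw: of -y axis dir tool x along Rz(yaw)*(-y). prints spin then shift cm after spin"
    s=s or robot.observe(); R=np.array(s['orientation']); sp=0
    if yaw is not None:
        cur=np.arctan2(R[1,0],R[0,0]); d=(yaw-np.pi/2)-cur; sp=-((d+np.pi)%(2*np.pi)-np.pi)
        R=R@Rz(sp)
    print('t',round(s['time'],2),'spin',round(sp,3),'shift cm',np.round(100*R.T@(np.array(P)-s['position']),2).tolist(),'F',np.round(s['force'],1).tolist(),'g',round(s['grip_width'],3),'pos',np.round(s['position'],4).tolist())
E
python3 - <<'E'
from h import *
T=robot.read_camera('top');S=robot.read_camera('side')
def seg(im,nm,box):
    b,g,r=[im[...,i].astype(int) for i in range(3)]
    m=(r>110)&(g<r*.45)&(b<r*.45) if nm=='red' else (b>g+35)&(b>r+60)
    x0,y0,x1,y1=box; ys,xs=np.nonzero(m[y0:y1,x0:x1]); return xs+x0+.0,ys+y0+.0
xs,ys=seg(T['pixels'],'red',(297,190,310,245)); print('Tred',xs.mean(),(ys.min()+ys.max())/2,ys.min(),ys.max(),np.unique(xs,return_counts=True))
k=xs>=299; tr=(xs[k].mean(),(ys.min()+ys.max())/2)
xs,ys=seg(S['pixels'],'red',(284,247,345,275)); sm=[]
for c in range(292,337): sm.append((c,ys[xs==c].mean()))
f=np.polyfit(*np.array(sm).T,1); cx=(xs.min()+xs.max())/2; sr=(cx,np.polyval(f,cx)); print('red',tr,sr,xs.min(),xs.max())
p,e=tri([ray(T,tr),ray(S,sr)]);print('handle',p,e,'stand',toS(p))
s=toS(p); print('a-.314', np.arctan2(s[2]-.095,.13-s[1])-.314, 'r',np.hypot(s[2]-.095,.13-s[1]))
xs,ys=seg(T['pixels'],'blue',(412,190,430,245)); print(len(xs),xs.min(),xs.max(),ys.min(),ys.max(),np.polyfit(ys,xs,1)); tb=(xs.mean(),(ys.min()+ys.max())/2)
xs,ys=seg(S['pixels'],'blue',(270,165,330,180));print(len(xs),xs.min(),xs.max(),ys.min(),ys.max()); sb=((xs.min()+xs.max())/2,ys.mean())
p,e=tri([ray(T,tb),ray(S,sb)]);print('bar',p,e,'stand',toS(p), tb,sb, atz(T,tb,.131),atz(S,sb,.131))
# tray rim corners from top at z=.135 : crop px /2.7
for c in [(404,113),(586,113),(588,242),(404,242)]:
    print(toS(atz(T,(185+c[0]/2.7,150+c[1]/2.7),.135)))
h=hand(0); goto(h+[0,0,.10-.019],stand()[2])
E
```

```text
Tred 300.64028776978415 217.5 198.0 237.0 (array([297., 298., 299., 300., 301., 302., 303.]), array([ 6,  6,  6, 40, 40, 38,  3]))
red (np.float64(300.93700787401576), np.float64(217.5)) (np.float64(314.0), np.float64(254.80000000000007)) 287.0 341.0
handle [0.50956424 0.07985508 0.15358145] [np.float64(0.0006605103352210655), np.float64(0.0006605103352210419)] stand [ 0.00052114 -0.04507555  0.15358145]
a-.314 0.008896123606753625 r 0.18461645299760265
108 416.0 418.0 198.0 234.0 [1.52695722e-03 4.16661172e+02]
149 279.0 319.0 172.0 177.0
bar [ 0.52682246 -0.26046359  0.12967563] [np.float64(0.00029824154197703924), np.float64(0.00029824154197719916)] stand [-3.16142382e-04 -3.85830514e-01  1.29675632e-01] (np.float64(416.99074074074076), np.float64(216.0)) (np.float64(299.0), np.float64(174.54362416107384)) [ 0.52682631 -0.26030833  0.131     ] [ 0.52661365 -0.25845017  0.131     ]
[ 0.0798826  -0.14601194  0.135     ]
[ 0.07333101 -0.34549893  0.135     ]
[-0.07005283 -0.33924158  0.135     ]
[-0.06390007 -0.14120232  0.135     ]
t 1.4 spin 0.217 shift cm [-66.12, -37.82, -0.22] F [-0.3, 0.7, -0.1] g 0.998 pos [0.1666, -0.6024, 0.2313]
```

Call:
step_arm:
  commands:
    - [[0,0,0],0.11]
    - [[0,0,0],0.107]
    - [[-3,-1.7,0],0]
    - [[-3.6,-2.1,0],0]
    - [[-3.6,-2.1,0],0]
  claw: 0.4

```text
time: 1.9
position: [0.2204, -0.4963, 0.2311]
orientation: [[0.052, -0.999, 0.0], [-0.999, -0.052, 0.0], [-0.0, -0.0, -1.0]]
force: [-0.1, 0.0, 0.3]
grip_width: 0.397
```

Call:
step_arm:
  commands:
    - [[-3.6,-2.1,0],0]
    - [[-3.6,-2.1,0],0]
    - [[-3.6,-2.1,0],0]
    - [[-3.6,-2.1,0],0]
    - [[-3.6,-2.1,0],0]

```text
time: 2.4
position: [0.316, -0.3107, 0.2315]
orientation: [[0.052, -0.999, 0.0], [-0.999, -0.052, -0.0], [0.0, -0.0, -1.0]]
force: [0.0, -0.6, -0.4]
grip_width: 0.404
```

Call:
step_arm:
  commands:
    - [[-3.6,-2.1,0],0]
    - [[-3.6,-2.1,0],0]
    - [[-3.6,-2.1,0],0]
    - [[-3.6,-2.1,0],0]
    - [[-3.6,-2.1,0],0]

```text
time: 2.9
position: [0.4114, -0.1253, 0.2315]
orientation: [[0.053, -0.999, 0.001], [-0.999, -0.053, -0.0], [0.0, -0.001, -1.0]]
force: [0.5, -1.2, 0.2]
grip_width: 0.395
```

```bash
python3 - <<'E'
from h import *
goto(hand(0)+[0,0,.1-.019],stand()[2])
print(np.round(robot.observe()['joint_pos'],2))
E
```

```text
t 2.9 spin -0.0 shift cm [-19.78, -10.84, -0.19] F [0.5, -1.2, 0.2] g 0.395 pos [0.4114, -0.1253, 0.2315]
[-0.43  0.22  1.8  -0.    1.12  1.08]
```

Call:
step_arm:
  commands:
    - [[-4.2,-2.3,0],0]
    - [[-4.2,-2.3,0],0]
    - [[-4.2,-2.3,0],0]
    - [[-4.2,-2.3,0],0]
    - [[-3.1,-1.6,0],0]

```text
time: 3.4
position: [0.5091, 0.0803, 0.2314]
orientation: [[0.054, -0.999, 0.001], [-0.999, -0.054, 0.0], [-0.0, -0.001, -1.0]]
force: [0.4, -1.5, 0.1]
grip_width: 0.396
```

Call:
step_arm:
  commands:
    - [[0,0,2],0]
    - [[0,0,2],0]
    - [[0,0,2],0]
    - [[0,0,0],0]

```text
time: 3.8
position: [0.5069, 0.0776, 0.1694]
orientation: [[0.053, -0.999, -0.004], [-0.999, -0.053, -0.0], [-0.0, 0.004, -1.0]]
force: [-0.6, -0.2, 0.6]
grip_width: 0.398
```

```bash
python3 - <<'E'
from h import *
d=cam('side'); cv2.imwrite('pics/s1.png',cv2.resize(d['pixels'][150:350,220:420],None,fx=3,fy=3))
d=cam('top'); cv2.imwrite('pics/t1.png',cv2.resize(d['pixels'][150:280,185:475],None,fx=2.7,fy=2.7))
goto(np.array([.5096,.0799,.153-.019]),stand()[2])
print(np.round(robot.observe()['joint_pos'],2))
E
```

```text
t 3.9 spin -0.0 shift cm [-0.23, -0.15, 3.76] F [0.2, 0.6, -0.2] g 0.401 pos [0.5083, 0.0776, 0.1716]
[0.04 0.41 1.69 0.   1.04 1.55]
```

View pics/s1.png

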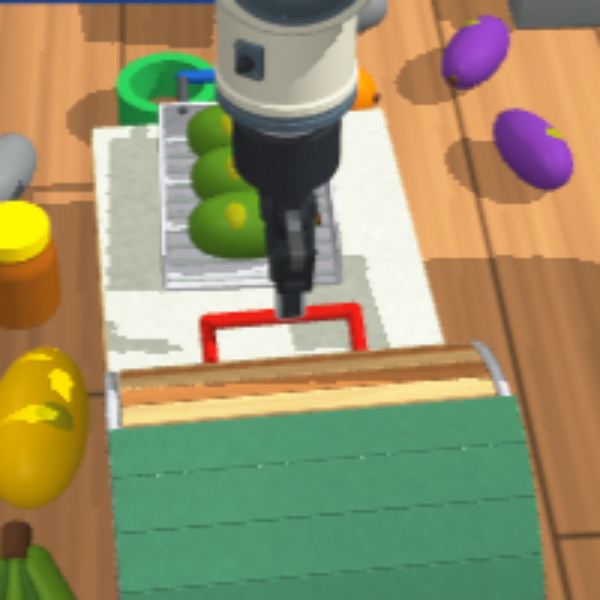

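View pics/t1.png

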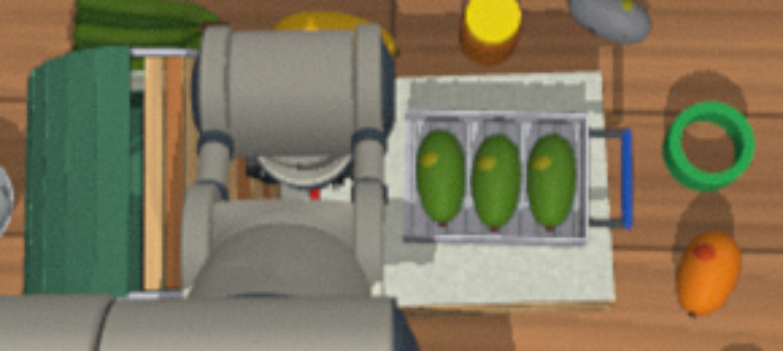

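Call:
step_arm:
  commands:
    - [[-0.2,-0.1,1.2],0]
    - [[0,0,1.3],0]
    - [[0,0,1.2],0]
    - [[0,0,0],0]

```text
time: 4.3
position: [0.5084, 0.0796, 0.1331]
orientation: [[0.053, -0.999, -0.002], [-0.999, -0.053, -0.0], [-0.0, 0.002, -1.0]]
force: [0.0, -0.5, -0.2]
grip_width: 0.399
```

Call:
step_arm:
  commands:
    - [[0,0,0],0]
    - [[0,0,0],0]
    - [[0,0,0],0]
    - [[0,0,0],0]
  claw: 0

```text
time: 4.7
position: [0.5093, 0.0803, 0.1346]
orientation: [[0.053, -0.999, 0.001], [-0.999, -0.053, 0.001], [-0.001, -0.001, -1.0]]
force: [1.4, 7.9, -6.2]
grip_width: 0.117
```

```bash
python3 - <<'E'
from h import *
s=robot.observe(); print(s['force'],s['grip_width'],s['position'])
g=np.array(s['position'])+[0,0,.019]; q=toS(g); print(q, np.hypot(q[2]-.095,.13-q[1]), np.arctan2(q[2]-.095,.13-q[1])-.314)
d=cam('side'); cv2.imwrite('pics/s2.png',cv2.resize(d['pixels'][200:300,270:370],None,fx=6,fy=6))
E
```

```text
[ 1.4450265   7.90824624 -6.24572669] 0.1171954774206691 [0.50929215 0.08033356 0.13461983]
[ 0.00027485 -0.0445833   0.15361983] 0.1841619170974861 0.009941946426520964
```

View pics/s2.png

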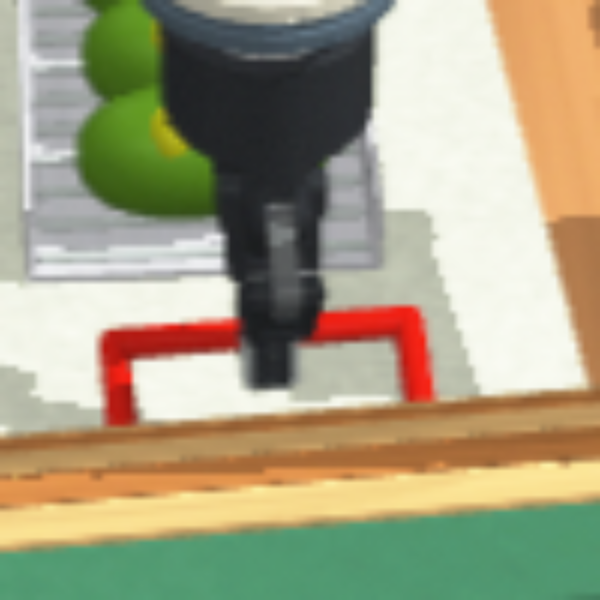

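```bash
python3 - <<'E'
import numpy as np
q=np.linspace(.01,1.46,21); a=.314+q
x=18.6*np.cos(a); z=-18.6*np.sin(a)
print(np.round(np.c_[np.diff(x),np.diff(z)],2).tolist())
E
```

```text
[[-0.48, -1.26], [-0.57, -1.22], [-0.65, -1.18], [-0.74, -1.13], [-0.82, -1.07], [-0.89, -1.01], [-0.96, -0.94], [-1.03, -0.87], [-1.09, -0.79], [-1.14, -0.71], [-1.19, -0.63], [-1.23, -0.54], [-1.27, -0.45], [-1.3, -0.36], [-1.32, -0.26], [-1.34, -0.17], [-1.35, -0.07], [-1.35, 0.03], [-1.34, 0.13], [-1.33, 0.22]]
```

Call:
step_arm:
  commands:
    - [[-0.48,0,-1.26],0]
    - [[-0.57,0,-1.22],0]
    - [[-0.65,0,-1.18],0]
    - [[-0.74,0,-1.13],0]
    - [[-0.82,0,-1.07],0]

```text
time: 5.25
position: [0.5077, 0.1116, 0.1941]
orientation: [[0.053, -0.999, 0.001], [-0.999, -0.053, -0.002], [0.002, -0.001, -1.0]]
force: [0.6, -8.7, 0.0]
grip_width: 0.116
```

Call:
step_arm:
  commands:
    - [[-0.89,0,-1.01],0]
    - [[-0.96,0,-0.94],0]
    - [[-1.03,0,-0.87],0]
    - [[-1.09,0,-0.79],0]
    - [[-1.14,0,-0.71],0]

```text
time: 5.75
position: [0.5052, 0.162, 0.2383]
orientation: [[0.053, -0.999, 0.003], [-0.999, -0.053, -0.003], [0.003, -0.002, -1.0]]
force: [-2.8, -17.1, 17.0]
grip_width: 0.115
```

```bash
cat > arc.py <<'E'
from h import *
s=robot.observe(); print(s['time'],np.round(s['force'],1),round(s['grip_width'],3),np.round(s['joint_pos'],2))
g=np.array(s['position'])+[0,0,.019]; q=toS(g); print(np.round(q,4), 'r',np.hypot(q[2]-.095,.13-q[1]),'q', np.arctan2(q[2]-.095,.13-q[1])-.314)
E
python3 arc.py
```

```text
5.75 [ -2.8 -17.1  17. ] 0.115 [ 0.2   0.35  1.57 -0.    1.22  1.72]
[0.0005 0.0372 0.2573] r 0.1869688992755801 q 0.7371702879733879
```

Call:
step_arm:
  commands:
    - [[-1.14,0,-0.73],0]
    - [[-1.2,0,-0.6],0]
    - [[-1.25,0,-0.5],0]
    - [[-1.3,0,-0.4],0]
    - [[-1.32,0,-0.28],0]

```text
time: 6.25
position: [0.5018, 0.2256, 0.2626]
orientation: [[0.053, -0.999, 0.002], [-0.999, -0.053, -0.001], [0.001, -0.002, -1.0]]
force: [-0.6, -10.7, 29.1]
grip_width: 0.115
```

```bash
python3 arc.py
```

```text
6.25 [ -0.6 -10.7  29.1] 0.115 [ 0.31  0.36  1.49 -0.    1.29  1.83]
[0.0005 0.1008 0.2816] r 0.18886484788602143 q 1.1017408839486194
```

Call:
step_arm:
  commands:
    - [[-1.32,0,-0.4],0]
    - [[-1.34,0,-0.3],0]
    - [[-1.35,0,-0.1],0]
    - [[-1.35,0,0],0]
    - [[-1.2,0,0.1],0]

```text
time: 6.75
position: [0.498, 0.2902, 0.2652]
orientation: [[0.053, -0.999, -0.002], [-0.999, -0.053, -0.004], [0.004, 0.002, -1.0]]
force: [18.4, -9.1, -48.4]
grip_width: 0.11
```

```bash
python3 arc.py
```

```text
6.75 [ 18.4  -9.1 -48.4] 0.11 [ 0.43  0.4   1.42 -0.    1.33  1.94]
[1.000e-04 1.656e-01 2.842e-01] r 0.19250307942205394 q 1.4427164541296404
```

Call:
step_arm:
  commands:
    - [[0,0,0.2],0]
    - [[-0.2,0,0.15],0]
    - [[-0.2,0,0.1],0]
    - [[0,0,0],0]

```text
time: 7.15
position: [0.4981, 0.2928, 0.2644]
orientation: [[0.052, -0.999, 0.001], [-0.999, -0.052, -0.004], [0.004, -0.001, -1.0]]
force: [2.5, -23.6, 9.2]
grip_width: 0.112
```

```bash
python3 arc.py; python3 - <<'E'
from h import *
d=cam('side'); cv2.imwrite('pics/s3.png',d['pixels'][130:430,200:600])
E
```

```text
7.15 [  2.5 -23.6   9.2] 0.112 [ 0.43  0.4   1.42 -0.    1.33  1.95]
[0.0003 0.1682 0.2834] r 0.19218395826426948 q 1.4566425929046936
```

View pics/s3.png

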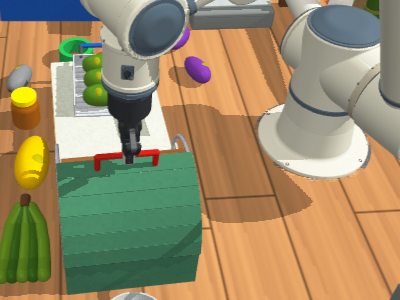

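Call:
step_arm:
  commands:
    - [[0.15,0,0],0]
    - [[0,0,0],0]
    - [[0,0,-2],0]
    - [[0,0,-2.5],0]
    - [[0,0,0],0]
  claw: 0.4

```text
time: 7.7
position: [0.4988, 0.2943, 0.3119]
orientation: [[0.053, -0.999, 0.004], [-0.999, -0.053, 0.003], [-0.002, -0.004, -1.0]]
force: [0.8, -0.0, -0.0]
grip_width: 0.4
```

```bash
python3 - <<'E'
from h import *
goto(np.array([.5268,-.2603,.23]),.02)
d=cam('top'); cv2.imwrite('pics/t3.png',cv2.resize(d['pixels'][150:280,185:475],None,fx=2.7,fy=2.7))
d=cam('side'); cv2.imwrite('pics/s3b.png',cv2.resize(d['pixels'][150:350,220:420],None,fx=3,fy=3))
E
```

```text
t 7.7 spin 0.033 shift cm [55.53, -1.66, 8.06] F [0.8, -0.0, -0.0] g 0.4 pos [0.4988, 0.2943, 0.3119]
```

View pics/s3b.png

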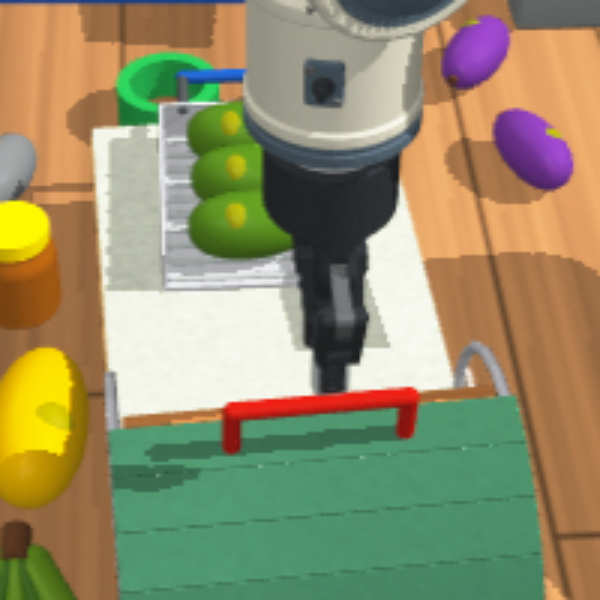

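Call:
step_arm:
  commands:
    - [[2,-0.1,0],0.033]
    - [[4,-0.15,0],0]
    - [[4.5,-0.15,0],0]
    - [[4.5,-0.15,0],0]
    - [[4.5,-0.15,-0.0],0]

```text
time: 8.3
position: [0.5086, 0.0971, 0.3078]
orientation: [[0.02, -1.0, -0.001], [-1.0, -0.02, 0.0], [-0.0, 0.001, -1.0]]
force: [1.0, -0.2, -0.2]
grip_width: 0.4
```

Call:
step_arm:
  commands:
    - [[4.5,-0.15,0.5],0]
    - [[4.5,-0.15,1],0]
    - [[4.5,-0.15,1],0]
    - [[4.5,-0.15,1],0]
    - [[4.5,-0.15,1],0]

```text
time: 8.8
position: [0.5206, -0.1278, 0.2624]
orientation: [[0.02, -1.0, -0.001], [-1.0, -0.02, 0.001], [-0.001, 0.001, -1.0]]
force: [0.4, 0.3, -0.6]
grip_width: 0.403
```

Call:
step_arm:
  commands:
    - [[4.5,-0.1,1],0]
    - [[4.5,-0.1,1],0]
    - [[3,-0.1,1],0]
    - [[1.2,-0.05,0.5],0]
    - [[0,0,0],0]

```text
time: 9.3
position: [0.5268, -0.2589, 0.2271]
orientation: [[0.018, -1.0, -0.002], [-1.0, -0.018, 0.001], [-0.001, 0.002, -1.0]]
force: [0.9, 0.7, 0.5]
grip_width: 0.402
```

```bash
cat > bar.py <<'E'
from h import *
def seg(im,nm,box):
    b,g,r=[im[...,i].astype(int) for i in range(3)]
    m=(r>110)&(g<r*.45)&(b<r*.45) if nm=='red' else (b>g+35)&(b>r+60)
    x0,y0,x1,y1=box; ys,xs=np.nonzero(m[y0:y1,x0:x1]); return xs+x0+.0,ys+y0+.0
E
python3 - <<'E'
from bar import *
goto(np.array([.5268,-.2603,.112]),.02)
S=cam('side')
xs,ys=seg(S['pixels'],'blue',(270,165,330,180));print(len(xs),xs.min(),xs.max(),ys.mean())
cv2.imwrite('pics/s4.png',cv2.resize(S['pixels'][100:300,220:420],None,fx=3,fy=3))
E
```

```text
t 9.3 spin -0.002 shift cm [0.16, -0.02, 11.51] F [0.9, 0.7, 0.5] g 0.402 pos [0.5268, -0.2589, 0.2271]
149 279.0 319.0 174.54362416107384
```

View pics/s4.png

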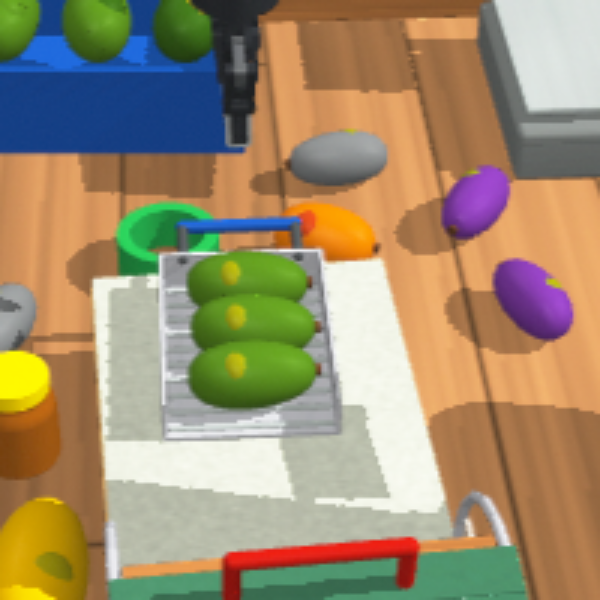

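Call:
step_arm:
  commands:
    - [[0.1,0,2],0]
    - [[0.05,0,2.5],0]
    - [[0,0,2.5],0]
    - [[0,0,2.5],0]
    - [[0,0,1.9],0]

```text
time: 9.85
position: [0.5273, -0.2576, 0.1138]
orientation: [[0.021, -1.0, -0.001], [-1.0, -0.021, 0.001], [-0.001, 0.001, -1.0]]
force: [0.6, -0.5, -0.4]
grip_width: 0.398
```

Call:
step_arm:
  commands:
    - [[0,0,0],0]
    - [[0,0,0],0]

```text
time: 10.05
position: [0.5277, -0.2587, 0.1154]
orientation: [[0.021, -1.0, 0.0], [-1.0, -0.021, 0.0], [-0.0, -0.0, -1.0]]
force: [-0.2, -0.8, -0.3]
grip_width: 0.402
```

```bash
python3 - <<'E'
from bar import *
goto(np.array([.5268,-.2603,.112]),.02)
S=cam('side')
cv2.imwrite('pics/s5.png',cv2.resize(S['pixels'][130:250,240:360],None,fx=5,fy=5))
E
```

```text
t 10.05 spin 0.001 shift cm [0.16, 0.09, 0.34] F [-0.2, -0.8, -0.3] g 0.402 pos [0.5277, -0.2587, 0.1154]
```

View pics/s5.png

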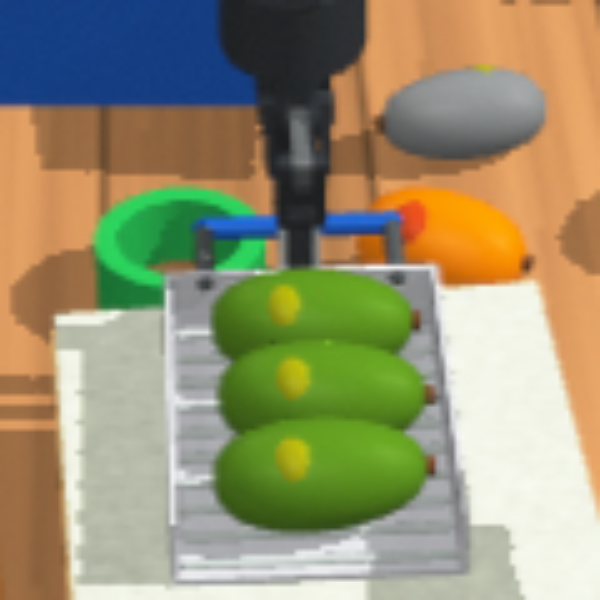

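Call:
step_arm:
  commands:
    - [[0.15,0.1,0.2],0]
    - [[0,0,0],0]

```text
time: 10.3
position: [0.5267, -0.2615, 0.1134]
orientation: [[0.02, -1.0, 0.001], [-1.0, -0.02, -0.001], [0.001, -0.001, -1.0]]
force: [0.5, -0.3, -0.5]
grip_width: 0.402
```

Call:
step_arm:
  commands:
    - [[0,0,0],0]
    - [[0,0,0],0]
    - [[0,0,0],0]
    - [[0,0,0],0]
  claw: 0

```text
time: 10.7
position: [0.5266, -0.2611, 0.1132]
orientation: [[0.019, -1.0, 0.001], [-1.0, -0.019, 0.0], [-0.0, -0.001, -1.0]]
force: [-0.9, 3.7, 7.1]
grip_width: 0.119
```

```bash
python3 - <<'E'
from bar import *
goto(np.array([.5268,-.2603,.112]),.02)
s=robot.observe(); print(toS(np.array(s['position'])+[0,0,.019]))
E
```

```text
t 10.7 spin -0.001 shift cm [-0.08, -0.02, 0.12] F [-0.9, 3.7, 7.1] g 0.119 pos [0.5266, -0.2611, 0.1132]
[-0.00060316 -0.38645293  0.13221907]
```

Call:
step_arm:
  commands:
    - [[-0.6,0,-0.1],-0.007]
    - [[-1.2,0,0],-0.007]
    - [[-1.6,0,0],-0.007]
    - [[-1.8,0,0],-0.006]
    - [[-1.8,0,0],-0.006]

```text
time: 11.2
position: [0.5235, -0.1894, 0.1136]
orientation: [[0.054, -0.999, -0.0], [-0.999, -0.054, 0.0], [-0.0, 0.0, -1.0]]
force: [0.7, -1.8, -3.1]
grip_width: 0.116
```

Call:
step_arm:
  commands:
    - [[-1.8,0,0],0]
    - [[-1.8,0,0],0]
    - [[-1.8,0,0],0]
    - [[-1.2,0,0],0]
    - [[0,0,0],0]

```text
time: 11.7
position: [0.5199, -0.1233, 0.1136]
orientation: [[0.054, -0.999, -0.001], [-0.999, -0.054, 0.001], [-0.001, 0.001, -1.0]]
force: [-0.5, 2.8, -3.3]
grip_width: 0.116
```

```bash
python3 - <<'E'
from bar import *
goto(W([0,-.216,.113]),stand()[2])
s=robot.observe(); print(toS(np.array(s['position'])+[0,0,.019]))
S=cam('side')
cv2.imwrite('pics/s6.png',cv2.resize(S['pixels'][100:300,220:420],None,fx=3,fy=3))
S=cam('top')
cv2.imwrite('pics/t6.png',cv2.resize(S['pixels'][150:280,185:475],None,fx=2.7,fy=2.7))
E
```

```text
t 11.7 spin 0.001 shift cm [-3.25, 0.01, 0.06] F [-0.5, 2.8, -3.3] g 0.116 pos [0.5199, -0.1233, 0.1136]
[ 6.24536473e-05 -2.48486645e-01  1.32600927e-01]
```

View pics/s6.png

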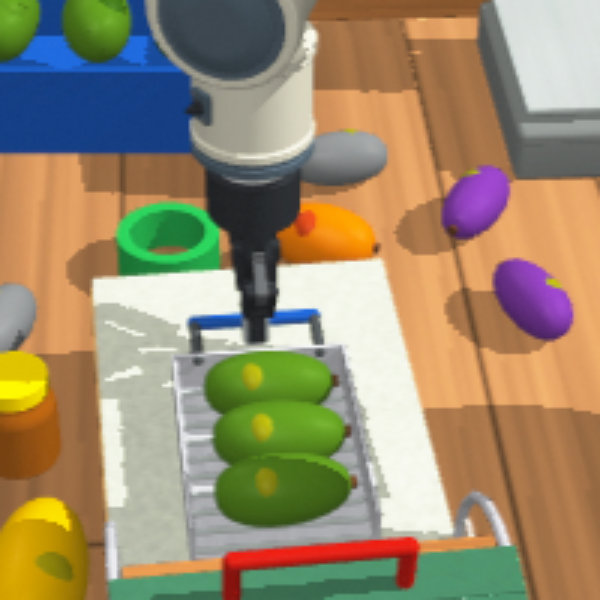

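View pics/t6.png

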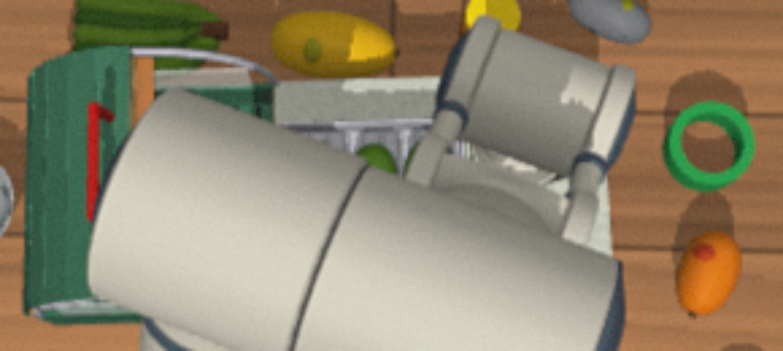

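```bash
python3 - <<'E'
import numpy as np
t=np.linspace(0,.92,26); y=-21.6*np.cos(t)+3.6*np.sin(t); z=21.6*np.sin(t)+3.6*np.cos(t)
print(np.round(np.c_[-np.diff(y),-np.diff(z)],2).tolist(), t[5::5])
E
```

```text
[[-0.15, -0.79], [-0.18, -0.79], [-0.2, -0.78], [-0.23, -0.77], [-0.26, -0.76], [-0.29, -0.75], [-0.32, -0.74], [-0.34, -0.73], [-0.37, -0.72], [-0.4, -0.7], [-0.42, -0.69], [-0.45, -0.67], [-0.47, -0.65], [-0.5, -0.64], [-0.52, -0.62], [-0.54, -0.6], [-0.56, -0.58], [-0.58, -0.56], [-0.6, -0.53], [-0.62, -0.51], [-0.64, -0.49], [-0.66, -0.46], [-0.68, -0.44], [-0.69, -0.41], [-0.71, -0.39]] [0.184 0.368 0.552 0.736 0.92 ]
```

Call:
step_arm:
  commands:
    - [[-0.6,0,0],0]
    - [[-1.0,0,0],0]
    - [[-1.0,0,0],0]
    - [[-0.6,0,0],0]
    - [[0,0,0],0]

```text
time: 12.3
position: [0.5184, -0.0923, 0.1136]
orientation: [[0.053, -0.999, -0.0], [-0.999, -0.053, 0.001], [-0.001, 0.0, -1.0]]
force: [0.5, 1.7, -3.5]
grip_width: 0.114
```

Call:
step_arm:
  commands:
    - [[-0.15,0,-0.79],0]
    - [[-0.18,0,-0.79],0]
    - [[-0.2,0,-0.78],0]
    - [[-0.23,0,-0.77],0]
    - [[-0.26,0,-0.76],0]

```text
time: 12.8
position: [0.5183, -0.0833, 0.1535]
orientation: [[0.053, -0.999, 0.001], [-0.999, -0.053, -0.0], [0.0, -0.001, -1.0]]
force: [0.8, 1.8, -2.8]
grip_width: 0.115
```

```bash
python3 - <<'E'
from bar import *
s=robot.observe(); q=toS(np.array(s['position'])+[0,0,.019]);print(q,s['force'])
S=cam('side')
cv2.imwrite('pics/s7.png',cv2.resize(S['pixels'][100:300,220:420],None,fx=3,fy=3))
E
```

```text
[ 0.00057938 -0.20850357  0.17249724] [ 0.80081946  1.78053467 -2.81128143]
```

View pics/s7.png

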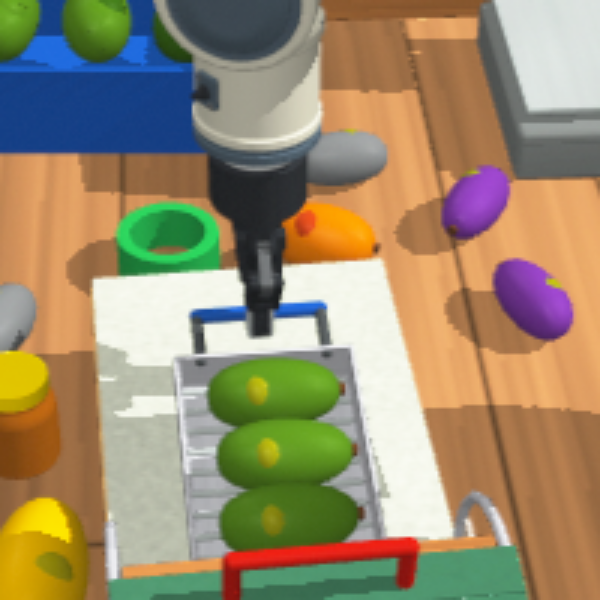

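Call:
step_arm:
  commands:
    - [[-0.29,0,-0.75],0]
    - [[-0.32,0,-0.74],0]
    - [[-0.34,0,-0.73],0]
    - [[-0.37,0,-0.72],0]
    - [[-0.4,0,-0.7],0]

```text
time: 13.35
position: [0.5172, -0.0657, 0.1896]
orientation: [[0.053, -0.999, 0.0], [-0.999, -0.053, -0.0], [0.0, -0.0, -1.0]]
force: [-0.7, -1.1, -3.4]
grip_width: 0.117
```

Call:
step_arm:
  commands:
    - [[-0.42,0,-0.69],0]
    - [[-0.45,0,-0.67],0]
    - [[-0.47,0,-0.65],0]
    - [[-0.5,0,-0.64],0]
    - [[-0.52,0,-0.62],0]

```text
time: 13.85
position: [0.5159, -0.042, 0.2222]
orientation: [[0.053, -0.999, -0.0], [-0.999, -0.053, 0.0], [-0.0, 0.0, -1.0]]
force: [0.1, -0.0, -1.5]
grip_width: 0.111
```

```bash
python3 - <<'E'
from bar import *
s=robot.observe(); q=toS(np.array(s['position'])+[0,0,.019]);print(q,s['force'])
S=cam('side')
cv2.imwrite('pics/s8.png',cv2.resize(S['pixels'][100:300,220:420],None,fx=3,fy=3))
E
```

```text
[ 0.00040008 -0.16713303  0.2411912 ] [ 0.12693001 -0.02338538 -1.51452179]
```

View pics/s8.png

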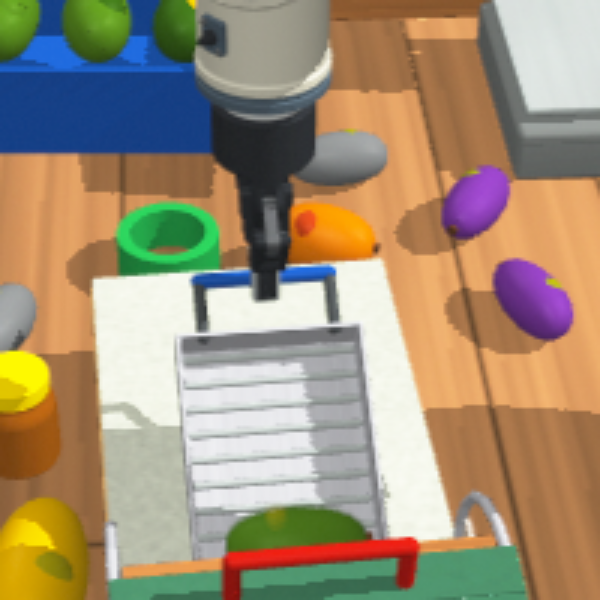

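Fruit is rolling out (last papaya near the open edge at crop ~(298,530)). Finish the tilt.

Call:
step_arm:
  commands:
    - [[-0.54,0,-0.6],0]
    - [[-0.56,0,-0.58],0]
    - [[-0.58,0,-0.56],0]
    - [[-0.6,0,-0.53],0]
    - [[-0.62,0,-0.51],0]

```text
time: 14.4
position: [0.5144, -0.013, 0.2499]
orientation: [[0.053, -0.999, 0.0], [-0.999, -0.053, 0.0], [-0.0, -0.0, -1.0]]
force: [1.1, 0.9, -3.7]
grip_width: 0.112
```

Call:
step_arm:
  commands:
    - [[-0.64,0,-0.49],0]
    - [[-0.66,0,-0.46],0]
    - [[-0.68,0,-0.44],0]
    - [[-0.69,0,-0.41],0]
    - [[-0.71,0,-0.39],0]

```text
time: 14.9
position: [0.5126, 0.0208, 0.2717]
orientation: [[0.053, -0.999, -0.0], [-0.999, -0.053, 0.0], [-0.0, 0.0, -1.0]]
force: [-1.1, -0.7, -3.1]
grip_width: 0.11
```

Call:
step_arm:
  commands:
    - [[0,0,0],0]
    - [[0,0,0],0]
    - [[0,0,0],0]
    - [[0,0,0],0]
    - [[0,0,0],0]

```text
time: 15.4
position: [0.5127, 0.02, 0.2712]
orientation: [[0.052, -0.999, -0.0], [-0.999, -0.052, 0.0], [-0.0, 0.0, -1.0]]
force: [-0.1, -0.3, -3.4]
grip_width: 0.112
```

```bash
python3 - <<'E'
from bar import *
s=robot.observe(); q=toS(np.array(s['position'])+[0,0,.019]);print(q,s['force'])
S=cam('side')
cv2.imwrite('pics/s9.png',cv2.resize(S['pixels'][100:300,220:420],None,fx=3,fy=3))
S=cam('top')
cv2.imwrite('pics/t9.png',cv2.resize(S['pixels'][150:280,185:475],None,fx=2.7,fy=2.7))
E
```

```text
[ 0.0004359  -0.10501226  0.29024613] [-0.12708716 -0.31754902 -3.35451237]
```

View pics/s9.png

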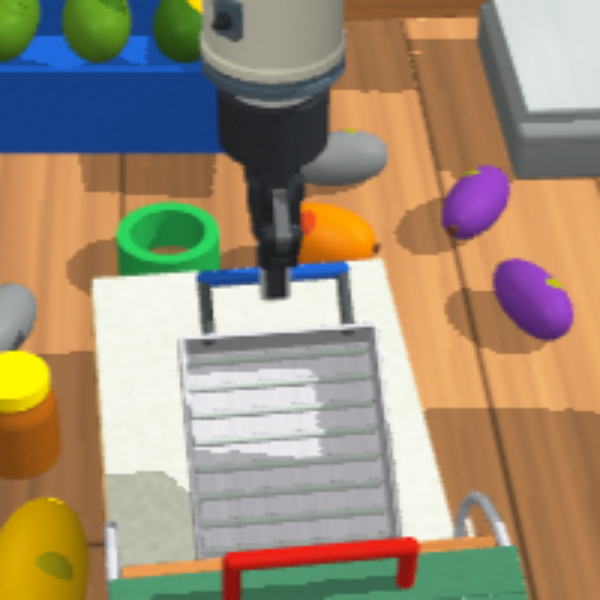

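View pics/t9.png

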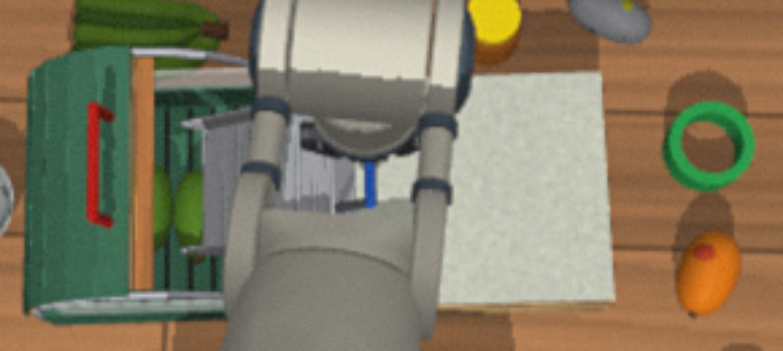

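```bash
python3 - <<'E'
from bar import *
T=cam('top')
for c in [(160,205),(188,205)]: print(toS(atz(T,(185+c[0]/2.7,150+c[1]/2.7),.065)))
for q in (0.92,0.45):
  t=np.linspace(.92,0,14); y=-21.6*np.cos(t)+3.6*np.sin(t); z=21.6*np.sin(t)+3.6*np.cos(t)
print(np.round(np.c_[-np.diff(y),-np.diff(z)],2).tolist())
E
```

```text
[-0.00058952  0.13469929  0.065     ]
[-0.0016013   0.10265101  0.065     ]
[[1.34, 0.77], [1.29, 0.86], [1.22, 0.95], [1.15, 1.04], [1.07, 1.12], [0.99, 1.19], [0.91, 1.26], [0.82, 1.32], [0.72, 1.37], [0.62, 1.42], [0.52, 1.46], [0.42, 1.49], [0.31, 1.52]]
```

Call:
step_arm:
  commands:
    - [[1.34,0,0.77],0]
    - [[1.29,0,0.86],0]
    - [[1.22,0,0.95],0]
    - [[1.15,0,1.04],0]
    - [[1.07,0,1.12],0]

```text
time: 16.05
position: [0.5158, -0.0417, 0.2229]
orientation: [[0.052, -0.999, -0.0], [-0.999, -0.052, 0.0], [-0.0, 0.0, -1.0]]
force: [0.6, 1.9, -2.3]
grip_width: 0.11
```

Call:
step_arm:
  commands:
    - [[0.99,0,1.19],0]
    - [[0.91,0,1.26],0]
    - [[0.82,0,1.32],0]
    - [[0.72,0,1.37],0]
    - [[0.62,0,1.42],0]

```text
time: 16.55
position: [0.518, -0.0815, 0.1573]
orientation: [[0.053, -0.999, -0.0], [-0.999, -0.053, 0.0], [-0.0, 0.0, -1.0]]
force: [-0.6, -0.3, 1.9]
grip_width: 0.112
```

```bash
python3 - <<'E'
from bar import *
s=robot.observe(); q=toS(np.array(s['position'])+[0,0,.019]);print(q,s['force'])
goto(W([0,-.216,.113]),stand()[2])
S=cam('top')
cv2.imwrite('pics/t10.png',cv2.resize(S['pixels'][150:280,185:475],None,fx=2.7,fy=2.7))
E
```

```text
[ 0.00039123 -0.20662552  0.17628461] [-0.62216715 -0.27779222  1.94602842]
t 16.55 spin -0.0 shift cm [0.94, 0.04, 4.43] F [-0.6, -0.3, 1.9] g 0.112 pos [0.518, -0.0815, 0.1573]
```

View pics/t10.png

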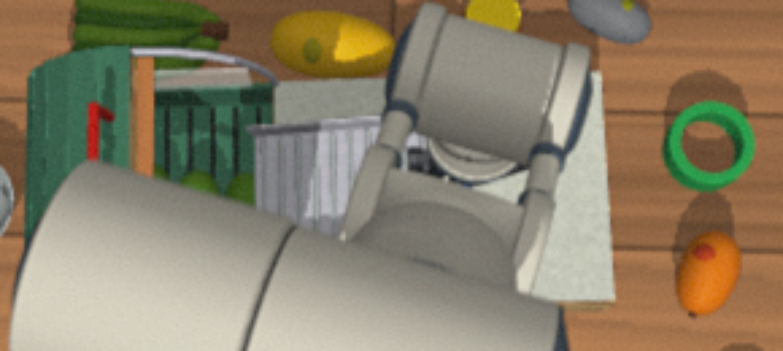

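Call:
step_arm:
  commands:
    - [[0.52,0,1.46],0]
    - [[0.42,0,1.49],0]
    - [[0.31,0,1.3],0]
    - [[1.0,0,0],0]
    - [[1.5,0,0],0]

```text
time: 17.1
position: [0.52, -0.1188, 0.1159]
orientation: [[0.054, -0.999, -0.0], [-0.999, -0.054, 0.0], [-0.0, 0.0, -1.0]]
force: [0.2, 1.4, -2.5]
grip_width: 0.116
```

Call:
step_arm:
  commands:
    - [[2.0,0,0],0]
    - [[2.0,0,0],0]
    - [[2.0,0,0],0]
    - [[2.0,0,0],0]
    - [[2.0,0,0],0]

```text
time: 17.6
position: [0.5254, -0.2205, 0.1166]
orientation: [[0.052, -0.999, 0.001], [-0.999, -0.052, -0.001], [0.001, -0.001, -1.0]]
force: [-0.1, 0.3, -2.7]
grip_width: 0.118
```

Call:
step_arm:
  commands:
    - [[1.5,0,0],0]
    - [[0.7,0,0],0]
    - [[0,0,0],0]

```text
time: 17.9
position: [0.5267, -0.2416, 0.1163]
orientation: [[0.052, -0.999, 0.001], [-0.999, -0.052, -0.001], [0.001, -0.001, -1.0]]
force: [0.1, -2.6, 1.3]
grip_width: 0.114
```

```bash
python3 - <<'E'
from bar import *
s=robot.observe(); q=toS(np.array(s['position'])+[0,0,.019]);print(q,s['force'])
S=cam('side')
cv2.imwrite('pics/s11.png',cv2.resize(S['pixels'][100:300,220:420],None,fx=3,fy=3))
E
```

```text
[ 0.0006008  -0.36694067  0.1352936 ] [ 0.11643761 -2.58701973  1.30380847]
```

View pics/s11.png

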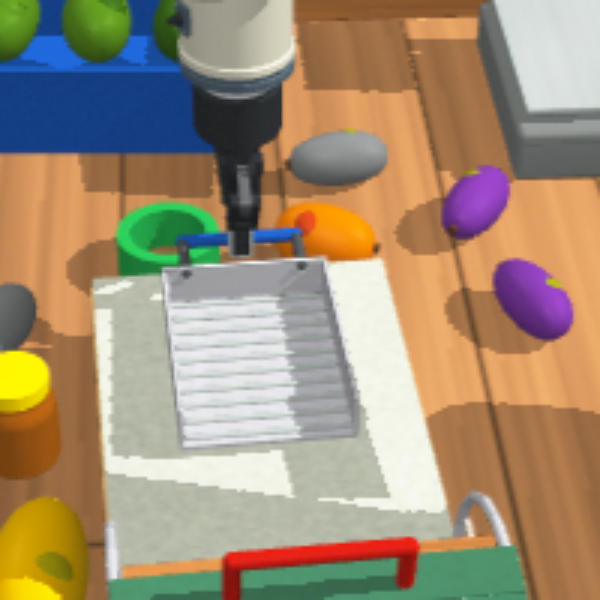

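Call:
step_arm:
  commands:
    - [[0,0,0.15],0]
    - [[0,0,0.12],0]
    - [[0,0,0],0]

```text
time: 18.25
position: [0.5271, -0.2404, 0.1138]
orientation: [[0.054, -0.999, 0.002], [-0.999, -0.054, -0.002], [0.002, -0.001, -1.0]]
force: [-0.8, -7.0, 7.5]
grip_width: 0.115
```

Call:
step_arm:
  commands:
    - [[0,0,0],0]
    - [[0,0,0],0]
    - [[0,0,0],0]
    - [[0,0,-1.5],0]
    - [[0,0,-3],0]
  claw: 0.4

```text
time: 18.75
position: [0.5252, -0.2392, 0.1568]
orientation: [[0.053, -0.999, -0.004], [-0.999, -0.053, 0.002], [-0.003, 0.004, -1.0]]
force: [0.3, 0.4, -0.6]
grip_width: 0.395
```

Call:
step_arm:
  commands:
    - [[0,0,-4.5],0]
    - [[0,0,-4.5],0]
    - [[0,0,-4.0],0]
    - [[-2,0,-2.0],0]
    - [[-4,0,0],0]

```text
time: 19.25
position: [0.5245, -0.1816, 0.3111]
orientation: [[0.051, -0.999, 0.005], [-0.999, -0.051, -0.003], [0.003, -0.005, -1.0]]
force: [0.1, 1.4, 0.2]
grip_width: 0.395
```

```bash
python3 - <<'E'
from bar import *
S=cam('side')
cv2.imwrite('pics/s12.png',cv2.resize(S['pixels'][100:300,220:420],None,fx=3,fy=3))
S=cam('top')
cv2.imwrite('pics/t12.png',cv2.resize(S['pixels'][150:280,185:475],None,fx=2.7,fy=2.7))
goto(W([0.0003,.168,.31]),stand()[2])
E
```

```text
t 19.35 spin 0.002 shift cm [-47.0, -0.01, -0.06] F [-0.5, 0.6, -0.8] g 0.397 pos [0.5229, -0.1767, 0.3089]
```

View pics/s12.png

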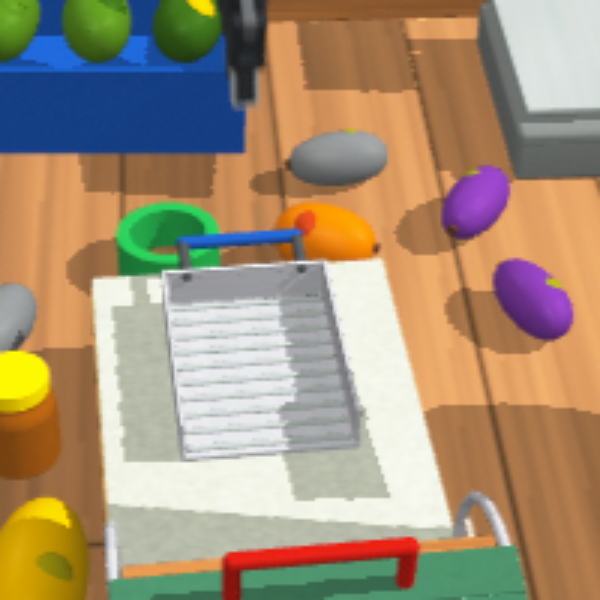

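View pics/t12.png

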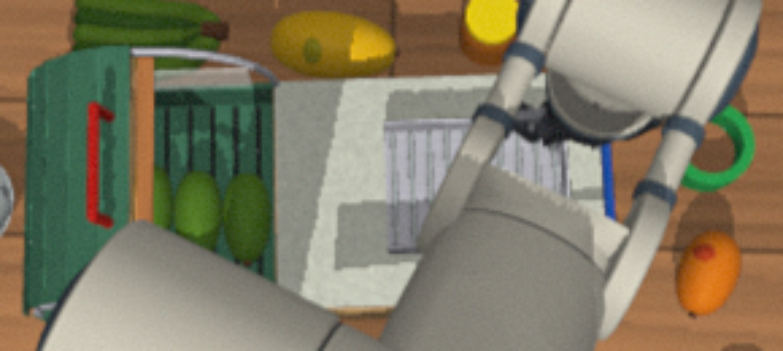

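Call:
step_arm:
  commands:
    - [[-4.5,0,0],0]
    - [[-4.7,0,0],0]
    - [[-4.7,0,0],0]
    - [[-4.7,0,0],0]
    - [[-4.7,0,0],0]

```text
time: 19.85
position: [0.5103, 0.0542, 0.308]
orientation: [[0.053, -0.999, -0.0], [-0.999, -0.053, 0.0], [-0.0, 0.0, -1.0]]
force: [0.9, 1.0, 0.0]
grip_width: 0.398
```

Call:
step_arm:
  commands:
    - [[-4.7,0,0],0]
    - [[-4.7,0,0],0]
    - [[-4.7,0,0],0]
    - [[-4.7,0,0],0]
    - [[-3.5,0,0],0]

```text
time: 20.35
position: [0.4984, 0.2777, 0.3078]
orientation: [[0.054, -0.999, -0.001], [-0.999, -0.054, 0.0], [-0.0, 0.001, -1.0]]
force: [1.2, -1.1, -0.8]
grip_width: 0.404
```

Call:
step_arm:
  commands:
    - [[-1.4,0,0],0]
    - [[0,0,0],0]

```text
time: 20.55
position: [0.498, 0.2905, 0.3076]
orientation: [[0.055, -0.998, -0.001], [-0.998, -0.055, -0.0], [0.0, 0.001, -1.0]]
force: [0.2, -0.7, 0.6]
grip_width: 0.402
```

```bash
python3 - <<'E'
from bar import *
goto(np.array([.4981,.2928,.2644]),stand()[2])
S=cam('side')
cv2.imwrite('pics/s13.png',cv2.resize(S['pixels'][150:350,220:420],None,fx=3,fy=3))
p=np.array(robot.observe()['position']); print(proj(S,[p,[.4981,.2928,.2834]]))
xs,ys=seg(S['pixels'],'red',(290,275,362,285)); print(xs.min(),xs.max(),ys.mean())
E
```

```text
t 20.55 spin 0.002 shift cm [-0.23, -0.03, 4.32] F [0.2, -0.7, 0.6] g 0.402 pos [0.498, 0.2905, 0.3076]
[[327.74037797 271.24689241]
 [327.74125438 282.13400951]]
296.0 359.0 282.48571428571427
```

View pics/s13.png

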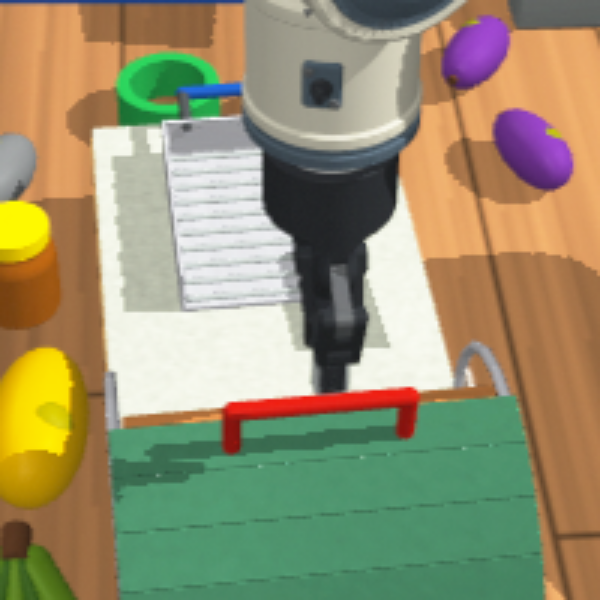

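Handle is where I left it (side row ~282, predicted 282). Descend and grip.

Call:
step_arm:
  commands:
    - [[-0.2,0,1.4],0]
    - [[0,0,1.5],0]
    - [[0,0,1.4],0]
    - [[0,0,0],0]

```text
time: 21.0
position: [0.4978, 0.2891, 0.2636]
orientation: [[0.051, -0.999, -0.003], [-0.999, -0.051, -0.002], [0.001, 0.003, -1.0]]
force: [-0.3, 0.5, -0.0]
grip_width: 0.397
```

Call:
step_arm:
  commands:
    - [[0,0,0],0]
    - [[0,0,0],0]
    - [[0,0,0],0]
    - [[0,0,0],0]
  claw: 0

```text
time: 21.4
position: [0.4988, 0.291, 0.2661]
orientation: [[0.053, -0.999, 0.002], [-0.999, -0.053, 0.001], [-0.0, -0.002, -1.0]]
force: [-0.1, -0.9, 6.9]
grip_width: 0.111
```

```bash
python3 arc.py; python3 - <<'E'
import numpy as np
q=np.linspace(1.45,-.005,21); a=.314+q
x=18.6*np.cos(a); z=-18.6*np.sin(a)
print(np.round(np.c_[np.diff(x),np.diff(z)],2).tolist())
E
```

```text
21.4 [-0.1 -0.9  6.9] 0.111 [ 0.42  0.39  1.42 -0.    1.33  1.94]
[0.001  0.1664 0.2851] r 0.19356264358736527 q 1.4458140271859916
[[1.34, -0.21], [1.35, -0.11], [1.35, -0.02], [1.35, 0.08], [1.34, 0.18], [1.32, 0.28], [1.3, 0.37], [1.27, 0.47], [1.23, 0.56], [1.19, 0.65], [1.14, 0.73], [1.08, 0.81], [1.02, 0.89], [0.95, 0.96], [0.88, 1.03], [0.8, 1.09], [0.72, 1.14], [0.64, 1.19], [0.55, 1.24], [0.46, 1.27]]
```

Call:
step_arm:
  commands:
    - [[1.34,0,-0.21],0]
    - [[1.35,0,-0.11],0]
    - [[1.35,0,-0.02],0]
    - [[1.35,0,0.08],0]
    - [[1.34,0,0.18],0]

```text
time: 21.9
position: [0.5026, 0.2239, 0.267]
orientation: [[0.053, -0.999, 0.002], [-0.999, -0.053, 0.002], [-0.001, -0.002, -1.0]]
force: [-4.9, 1.1, 17.9]
grip_width: 0.115
```

```bash
python3 arc.py
```

```text
21.9 [-4.9  1.1 17.9] 0.115 [0.31 0.35 1.48 0.   1.3  1.83]
[0.0012 0.0991 0.286 ] r 0.1934686054504367 q 1.096526852723583
```

Call:
step_arm:
  commands:
    - [[1.32,0,0.2],0]
    - [[1.3,0,0.32],0]
    - [[1.27,0,0.43],0]
    - [[1.23,0,0.56],0]
    - [[1.19,0,0.65],0]

```text
time: 22.4
position: [0.5058, 0.1599, 0.2446]
orientation: [[0.053, -0.999, 0.002], [-0.999, -0.053, 0.0], [0.0, -0.002, -1.0]]
force: [3.7, 5.0, 2.7]
grip_width: 0.111
```

```bash
python3 arc.py
```

```text
22.4 [3.7 5.  2.7] 0.111 [ 0.19  0.35  1.56 -0.    1.23  1.71]
[0.001  0.035  0.2636] r 0.19348913907774998 q 0.7437222898699951
```

Call:
step_arm:
  commands:
    - [[1.14,0,0.73],0]
    - [[1.08,0,0.81],0]
    - [[1.02,0,0.89],0]
    - [[0.95,0,0.96],0]
    - [[0.88,0,1.03],0]

```text
time: 22.9
position: [0.5079, 0.1095, 0.1995]
orientation: [[0.053, -0.999, 0.0], [-0.999, -0.053, 0.0], [-0.0, -0.0, -1.0]]
force: [0.7, 1.2, 2.8]
grip_width: 0.109
```

```bash
python3 arc.py
```

```text
22.9 [0.7 1.2 2.8] 0.109 [0.1  0.38 1.64 0.   1.11 1.62]
[ 0.0005 -0.0154  0.2185] r 0.19075893995180335 q 0.39006930138108437
```

Call:
step_arm:
  commands:
    - [[0.8,0,1.09],0]
    - [[0.72,0,1.14],0]
    - [[0.6,0,1.19],0]
    - [[0.5,0,1.24],0]
    - [[0.4,0,1.27],0]

```text
time: 23.4
position: [0.5105, 0.0796, 0.141]
orientation: [[0.052, -0.999, 0.002], [-0.999, -0.052, 0.0], [-0.0, -0.002, -1.0]]
force: [-7.5, 41.2, 72.9]
grip_width: 0.113
```

```bash
python3 arc.py
```

```text
23.4 [-7.5 41.2 72.9] 0.113 [0.04 0.46 1.72 0.   0.96 1.56]
[ 0.0014 -0.0453  0.16  ] r 0.18701448548948968 q 0.041060051598814484
```

Call:
step_arm:
  commands:
    - [[0,0,-0.25],0]
    - [[-0.1,0,-0.1],0]
    - [[0,0,0],0]

```text
time: 23.7
position: [0.5105, 0.0812, 0.1438]
orientation: [[0.053, -0.999, 0.002], [-0.999, -0.053, 0.0], [-0.0, -0.002, -1.0]]
force: [9.8, 8.2, -5.0]
grip_width: 0.11
```

```bash
python3 arc.py;  python3 - <<'E'
from bar import *
S=cam('side')
cv2.imwrite('pics/s14.png',cv2.resize(S['pixels'][200:300,250:390],None,fx=5,fy=5))
S=cam('top')
cv2.imwrite('pics/t14.png',cv2.resize(S['pixels'][150:280,185:475],None,fx=2.7,fy=2.7))
E
```

```text
23.7 [ 9.8  8.2 -5. ] 0.11 [0.04 0.45 1.72 0.   0.97 1.56]
[ 0.0015 -0.0438  0.1628] r 0.18656713720994192 q 0.058082430564893484
```

View pics/s14.png

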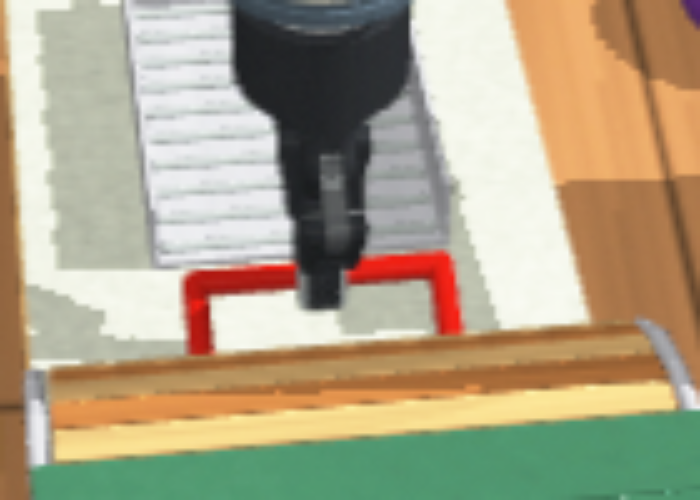

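View pics/t14.png

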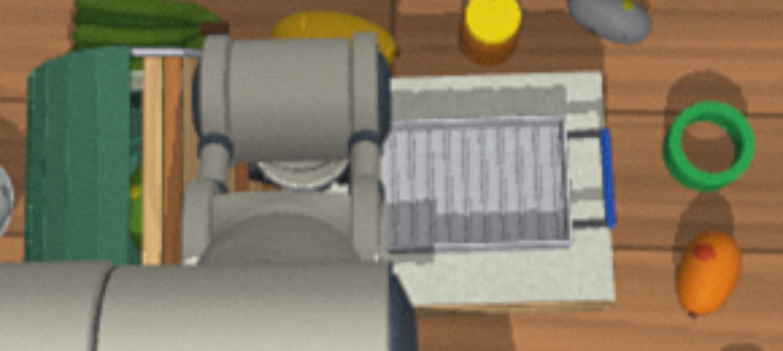

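```bash
cat > hq.py <<'E'
from bar import *
def hq(S):
    xs,ys=seg(S['pixels'],'red',(284,240,348,275)); sm=[]
    for c in list(range(293,300))+list(range(330,336)):
        y=ys[xs==c]
        if len(y): sm.append((c,y.mean()))
    f=np.polyfit(*np.array(sm).T,1); return np.polyval(f,[293,314,335]),xs.min(),xs.max()
E
python3 - <<'E'
from hq import *
print(hq({'pixels':cv2.imread('pics/side0.png')}), hq(cam('side')))
E
```

```text
(array([256.31257737, 254.59810597, 252.88363456]), np.float64(287.0), np.float64(341.0)) (array([256.0871326 , 254.44842252, 252.80971245]), np.float64(287.0), np.float64(341.0))
```

Call:
step_arm:
  commands:
    - [[0.03,0,0.12],0]
    - [[0.03,0,0.1],0]
    - [[0,0,0],0]

```text
time: 24.15
position: [0.5106, 0.0804, 0.1416]
orientation: [[0.053, -0.999, 0.002], [-0.999, -0.053, 0.0], [-0.0, -0.002, -1.0]]
force: [10.0, 7.9, -6.8]
grip_width: 0.111
```

```bash
python3 arc.py;  python3 - <<'E'
from hq import *
print(hq(cam('side')))
E
```

```text
24.15 [10.   7.9 -6.8] 0.111 [0.04 0.46 1.72 0.   0.97 1.56]
[ 0.0015 -0.0445  0.1606] r 0.18647096744313463 q 0.04562889343055482
(array([256.31257737, 254.59810597, 252.88363456]), np.float64(287.0), np.float64(341.0))
```

Call:
step_arm:
  commands:
    - [[0.03,0,0.1],0]
    - [[0.03,0,0.1],0]
    - [[0,0,0],0]

```text
time: 24.5
position: [0.5106, 0.08, 0.1401]
orientation: [[0.053, -0.999, 0.002], [-0.999, -0.053, 0.001], [-0.001, -0.002, -1.0]]
force: [5.4, 9.4, 5.1]
grip_width: 0.105
```

```bash
python3 arc.py;  python3 - <<'E'
from hq import *
print(hq(cam('side')))
E
```

```text
24.5 [5.4 9.4 5.1] 0.105 [0.04 0.46 1.72 0.   0.96 1.56]
[ 0.0016 -0.045   0.1591] r 0.18637708866750374 q 0.037338953510628436
(array([256.83471864, 255.13751636, 253.44031408]), np.float64(287.0), np.float64(341.0))
```

Call:
step_arm:
  commands:
    - [[0.03,0,0.1],0]
    - [[0.03,0,0.1],0]
    - [[0,0,0],0]

```text
time: 24.85
position: [0.511, 0.0801, 0.1394]
orientation: [[0.053, -0.999, 0.004], [-0.999, -0.053, 0.002], [-0.002, -0.004, -1.0]]
force: [0.1, 14.8, 28.4]
grip_width: 0.112
```

```bash
python3 arc.py;  python3 - <<'E'
from hq import *
print(hq(cam('side')))
E
```

```text
24.85 [ 0.1 14.8 28.4] 0.112 [0.04 0.46 1.72 0.   0.96 1.56]
[ 0.002  -0.0449  0.1584] r 0.1860455390105431 q 0.03354765110337182
(array([256.83471864, 255.13751636, 253.44031408]), np.float64(287.0), np.float64(341.0))
```

Call:
step_arm:
  commands:
    - [[0,0,0],0]
    - [[0,0,0],0]
    - [[0,0,0],0]
    - [[0,0,0],0]
  claw: 0.36

```text
time: 25.3
position: [0.5091, 0.079, 0.1377]
orientation: [[0.053, -0.999, -0.001], [-0.999, -0.053, -0.0], [0.0, 0.001, -1.0]]
force: [0.3, -1.2, 0.1]
grip_width: 0.361
```

```bash
python3 arc.py;  python3 - <<'E'
from hq import *
print(hq(cam('side')))
E
```

```text
25.3 [ 0.3 -1.2  0.1] 0.361 [ 0.04  0.46  1.72 -0.    0.96  1.56]
[ 0.     -0.046   0.1567] r 0.1864665841742442 q 0.02334763942878898
(array([256.83471864, 255.13751636, 253.44031408]), np.float64(287.0), np.float64(341.0))
```

Call:
step_arm:
  commands:
    - [[0,0,-1.5],0]
    - [[0,0,-3],0]
    - [[0,0,-4],0]
    - [[0,0,-4],0]
    - [[0,0,-2],0]

```text
time: 25.85
position: [0.5103, 0.0792, 0.2863]
orientation: [[0.053, -0.999, 0.004], [-0.999, -0.053, 0.0], [0.0, -0.004, -1.0]]
force: [0.1, 0.0, 0.1]
grip_width: 0.361
```

Call:
step_arm:
  commands:
    - [[3,2,0],0]
    - [[4,2,0],0]
    - [[4,2,0],0]
    - [[4,2,0],0]
    - [[4,2,0],0]

```text
time: 26.35
position: [0.4186, -0.1172, 0.2831]
orientation: [[0.053, -0.999, -0.0], [-0.999, -0.053, -0.0], [0.0, 0.0, -1.0]]
force: [1.0, 0.5, -0.0]
grip_width: 0.359
```

Call:
step_arm:
  commands:
    - [[4,2,0],0]
    - [[4,2,0],0]
    - [[4,2,0],0]
    - [[3,1,0],0]
    - [[0,0,0],0]

```text
time: 26.85
position: [0.3567, -0.2725, 0.283]
orientation: [[0.049, -0.999, -0.0], [-0.999, -0.049, -0.001], [0.001, 0.0, -1.0]]
force: [0.4, 0.5, 0.3]
grip_width: 0.363
```

```bash
python3 - <<'E'
from hq import *
S=cam('side','sF.png');T=cam('top','tF.png')
print(hq(S), robot.observe()['time'],robot.observe()['force'])
xs,ys=seg(T['pixels'],'red',(297,190,310,245)); k=(ys>203)&(ys<233); print('T red x',xs[k].mean(),ys.min(),ys.max())
i0=cv2.imread('pics/top0.png'); 
xs0,ys0=seg(i0,'red',(297,190,310,245)); k=(ys0>203)&(ys0<233); print('T0',xs0[k].mean())
xs,ys=seg(S['pixels'],'red',(284,240,348,275)); xs=[287,341]
h=hq(S); p,e=tri([ray(T,(T and 301,217.5)),ray(S,(314,h[0][1]))]); q=toS(p); print(q,np.arctan2(q[2]-.095,.13-q[1])-.314)
cv2.imwrite('pics/tFc.png',cv2.resize(T['pixels'][150:280,185:475],None,fx=2.7,fy=2.7))
cv2.imwrite('pics/sFc.png',cv2.resize(S['pixels'][155:425,200:400],None,fx=2.2,fy=2.2))
E
```

```text
(array([256.83471864, 255.13751636, 253.44031408]), np.float64(287.0), np.float64(341.0)) 26.95 [ 0.66824582  0.33998051 -0.45715666]
T red x 301.1111111111111 198.0 236.0
T0 301.0
[ 0.00062647 -0.04516937  0.15251777] 0.003263526968653563
```

View pics/tFc.png

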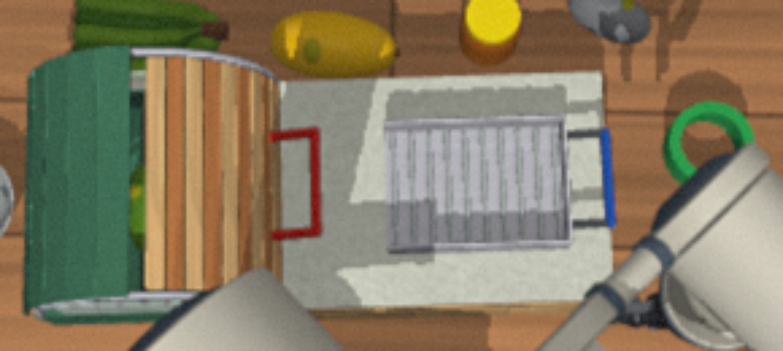

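View pics/sFc.png

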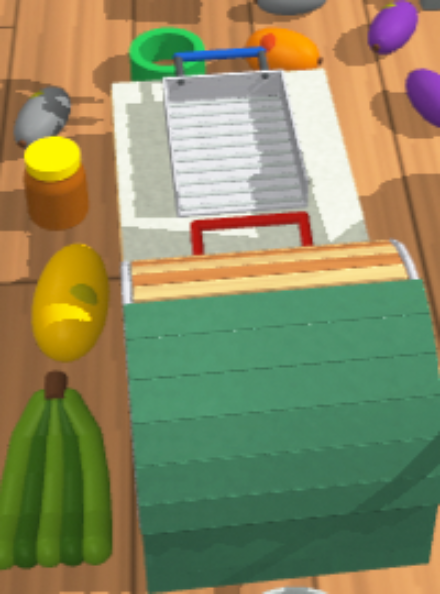

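```bash
python3 -c "
from workcell import robot
print(robot.job_done())"
```

```text
the job is handed in; nothing more can be done
None
```

I opened the cover to its stop, tipped all three papayas into the bin, put the tray back flat on the ledge, and shut the cover. The job was handed in at about 27 s.

**What the last checks showed**
- **Cover:** fully shut. The handle position works out to about 0.003 rad, and it pushed back with about 28 N against the stop. It stayed there after I let go.
- **Papayas:** all three were visible in the bin before I closed the cover, and the tray was empty.
- **Tray:** lying flat on the ledge, with its open edge roughly 110–120 mm from the bin.
- **Bystanders:** all those in view looked unmoved by eye; I did not measure their positions.

**What did not go smoothly**
- **Force peaks:** I followed the cover's arc a little off. The wrist force reached about 50 N near the open stop and about 84 N (41 N sideways, 73 N up) near the shut stop. Both are under the 120 N limit.
- **Closing the cover:** I had to back off and press it down again gently, because it was still 2–4 mm short of the stop. The handle also slid a few millimetres between the fingers.

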